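# Raise the work lantern to its second stop and hold it

### The job

Take the orange transit cap off the grip of the telescoping work lantern and put it in the empty red bin. Then squeeze the red button on the lantern's grip to unlock it, pull the grip straight up past the first stop to the second stop (both tubes fully out), and finish still holding it up there, because it sinks back when let go. Leave the bins and the other things on the counter where they are.

Things in the scene. Friction and masses are not known exactly. Their poses are not given: they have to be found in the camera images.
- lantern: Telescoping lantern, fixed: yellow foot 120 mm across and column 72 mm across, up to 100 mm high; stowed on it a black light disc 100 mm across (top 112 mm high) with an upright black grip block 34 mm (x) by 30 mm (y), 112 to 170 mm high. Origin: centre of the foot's underside, on the tubes' axis; z up; red button on the grip's +y face. A latch keeps the grip down until it is squeezed along y.
- grip (a point): Centre of the black grip block, 145 mm high when stowed, axes as the lantern's; it rises with the tubes. The red button (22 mm wide, 32 mm high, centred at this height) stands 7 mm proud of the +y face: 37 mm over grip and button, 31 mm with the button in. Fingers closing along y on grip and button press it in.
- trigger (a joint): Red release button: 0 out, 0.006 m fully in (6 N, springs back out). The latch is free from about 0.004 m; the button must stay in while the grip starts to rise.
- upper (a joint): Thin upper tube, with disc and grip: 0 stowed, 0.060 m fully out (first stop). Takes about 4 to 6 N to pull up; sinks back when let go.
- lower (a joint): Thick lower tube: 0 stowed, 0.060 m fully out (second stop). It follows when the upper tube is pulled against its stop, at about 9 to 12 N; sinks back when let go. Both out: the grip is 120 mm higher than stowed.
- cap_center (a point): Centre of the orange transit cap, a light (40 g) loose box-shaped plastic cap open below, 49 mm (x) by 57 mm (y) outside, 52 mm high, walls 2.5 mm. At the start it is slipped over the lantern's grip and rests on its top with this point 146 mm above the counter, axes as the lantern's; it lifts straight off (50 mm deep).
- cap: The same cap; origin at the centre of its open lower rim, z up to its closed top.
- bin_empty: Empty red plastic bin, open on top, loose, 180 mm (x) by 200 mm (y), 75 mm high, walls and floor 4 mm. Origin at the centre of its underside.
- bin_full: Bystander: the same red bin full of brass fittings. Left or right of the lantern, the empty one on the other side.
- can: Bystander: green spray can, 60 mm across, 130 mm high. Origin at the centre of its underside.
- carton: Bystander: blue fan carton, 110 by 120 by 110 mm high. Origin at the centre of its underside.
- coil: Bystander: flat coil of copper tube, 160 mm across, 10 mm high. Origin at the centre of its underside.
- capacitor: Bystander: upright aluminium run capacitor, 48 mm across, 99 mm high. Origin at the centre of its underside.
- coupling: Bystander: upright copper coupling, 29 mm across, 45 mm high. Origin at the centre of its underside.
- relay_box: Bystander: small cardboard relay box, 50 by 70 by 35 mm high. Origin at the centre of its underside.
Things that resemble listed ones, but are neither listed nor needed, are in the scene too. What is shaped like the cap but pink or yellow is not meant.

How it is judged:
By the outcome, as a careful person would: the job done as asked, in the order asked, and still so for the second after the job is handed in, while the arm keeps its last pose, push and grip.
It also fails if it takes over 51 s, if anything falls off the work surface, if the arm or the gripper's body presses on something with over 40 N, if the wrist force passes 120 N, or if a joint passes its speed limit or range.

### The arm

A 7-joint arm with a two-finger parallel gripper is mounted at the origin on the work surface. World frame = base frame: x ahead of the robot, y to its left, z up, the work surface at z = 0. Lengths are in m, angles in degrees, forces in N, time in s.
With the tool pointing down it reaches from about 0.425 to 0.875 m from the base axis. Payload 4.7 kg.
Tool frame: the origin (TCP) lies on the mounting face of the last link; the fingertips stand 182 mm ahead of it and the grasp point (between the pads) lies 164 mm ahead of it; z points along the fingers, y is the line along which they close (so a half turn about z gives the same grasp; the last joint's range is limited). The gripper opens to 87 mm and grips with 3 to 60 N. Pads are 19 mm wide; open, the fingers measure 117 mm over their backs; the gripper's body (75 mm by 190 mm) begins 51 mm behind the grasp point.
Start: joints at [66.068, 18.392, -4.016, 83.108, 1.295, 78.541, -3.26], TCP at [0.272, -0.59, 0.405] pointing down, gripper open.
Joint ranges: [-163.93, 163.93], [-17.29, 119.83], [-79.2, 71.16], [3.27, 140.29], [-89.18, 269.18], [5.43, 117.66], [-154.24, 154.24]. Speed limits (degrees/s): [147.25, 147.25, 180, 180, 180, 180, 180].

### API

Orientations are given as [roll, pitch, yaw] about the fixed x, y, z axes, in that order (R = Rz(yaw) Ry(pitch) Rx(roll)).
In Python, from cell import env gives the robot as it stands.
- The arm moves only by the tool servo_tool, never from a script. Its argument "plan" is a list of rows, each an object with "xyz": the shift along the tool's x, y, z in cm, a list of three; "twist": the turn, a rotation vector about the tool's x, y, z in degrees, a list of three; "jaw": the closure, from 0 (fully open) to 1 (shut). In form: [{"xyz": [x, y, z], "twist": [wx, wy, wz], "jaw": jaw}, ...]. A call has 1 to 10 rows; each row is the pose to reach, as a shift and turn from the pose commanded when the call began, along the tool's axes at that moment; what a row does not reach only later rows make up. A row lasts 1/12 s, in which the tool goes at most 41.7 mm and 7.16 degrees, less where a joint would pass 70% of its speed; a pose out of reach is approached as far as the arm can. A call with a gripper value outside its range is refused whole. The fingers move at their own pace and stop on an object; "newtons" is the grip in N (left out, the last holds). Time passes only in rows, so rows that repeat a pose let the fingers close. It gives the time, the measured TCP pose, the force, the opening and the grip force at its end, in the units of the state.
- env.get_obs(): the state, without advancing time (a new reading comes with each control period).
- env.read_camera(name): name is "scene" or "top" or "wrist"; returns a dict with "img" (384x512x3 uint8, red, green, blue), "camera_matrix" (3x3 intrinsics, pixels), "k1" (the pictures are not rectified: a ray, as slopes to the right and down, at radius r is drawn at 1 + k1 r^2 times it, then the intrinsics apply), "R" (3x3) and "t" (3): a world point X has camera coordinates R X + t. Camera axes: x right, y down, z forward; pixel columns grow to the right and rows downward; lengths in m; the calibration is good to about 2 mm. A picture is of the moment at which its call begins. There is no depth.
- env.sign_off(): hands the job in; it is judged then, once.
The state is a dict: "time_s": time; "qpos": joint angles; "joint_velocities": joint speeds; "effort": joint torques, N m; "tool_pos": TCP position; "tool_rot": TCP orientation; "force": force on the tool from outside, world axes, zero at the start; "wrist_torque": the same for the moment, N m; "grip_width": finger opening in m; "grasp_force": force on a finger pad.
Only numpy, scipy, OpenCV 4.12 (cv2) and the standard library are available. Lean on these libraries where they do the work, as an engineer would, in place of code of your own. Each camera call takes 0.05 s, during which the arm holds its last target. There are 200 camera calls.

## Working session

There is one attempt and no reset: what is moved stays moved. The work goes in short steps, Python scripts to look and compute and a tool call to move; the robot and the scene stay as the last step left them, time stands still between calls to the robot, and variables do not carry over. Pictures are saved under pics/ and viewed, at most 10 in all, crops included, and the job is handed in when it is done.

Besides the shell and the picture viewer there is one more tool, called after "Call:" as name(argument=value, ...) on one line, values as JSON. servo_tool: Moves the arm, as the interface text tells. Its arguments: {"type":"object","properties":{"plan":{"type":"array","items":{"type":"object","properties":{"xyz":{"type":"array","items":{"type":"number"}},"twist":{"type":"array","items":{"type":"number"}},"jaw":{"type":"number"}}}},"newtons":{"type":"number"}},"required":["plan"]}

```bash
ls; mkdir -p pics
cat > h.py <<'E'
import numpy as np, cv2
from cell import env
def cam(n,save=None):
    c=env.read_camera(n)
    if save: cv2.imwrite('pics/'+save,c['img'][:,:,::-1])
    return c
def ray(c,uv):
    K=np.array(c['camera_matrix']);p=np.array([(uv[0]-K[0,2])/K[0,0],(uv[1]-K[1,2])/K[1,1]]);s=p.copy()
    for _ in range(20): s=p/(1+c['k1']*(s@s))
    R=np.array(c['R']);return -R.T@np.array(c['t']),R.T@np.array([s[0],s[1],1])
def onz(c,uv,z):
    o,d=ray(c,uv);return o+d*(z-o[2])/d[2]
def tri(c1,u1,c2,u2):
    o1,d1=ray(c1,u1);o2,d2=ray(c2,u2)
    s=np.linalg.lstsq(np.c_[d1,-d2],o2-o1,rcond=None)[0]
    a=o1+d1*s[0];b=o2+d2*s[1];return (a+b)/2,np.linalg.norm(a-b)
def proj(c,X):
    x=np.array(c['R'])@X+np.array(c['t']);s=x[:2]/x[2];s=s*(1+c['k1']*(s@s));K=np.array(c['camera_matrix'])
    return K[0,0]*s[0]+K[0,2],K[1,1]*s[1]+K[1,2]
E
python3 - <<'E'
from h import *
import pickle
a=cam('scene');b=cam('top');pickle.dump((a,b),open('c0.pkl','wb'))
cv2.imwrite('pics/a.png',np.hstack([cv2.resize(x['img'],(800,600)) for x in (a,)])[:,:,::-1])
cv2.imwrite('pics/b.png',cv2.resize(b['img'],(800,600))[:,:,::-1])
for c in (a,b): print(-np.array(c['R']).T@np.array(c['t']))
print(env.get_obs())
E
```

```text
pics
[ 1.20268624 -0.12024773  0.88882196]
[ 0.47931759 -0.00881194  1.05402884]
{'time_s': 0.1, 'qpos': array([66.06793245, 18.43546673, -4.01766846, 83.16651883,  1.2966162 ,
       78.54151706, -3.2586729 ]), 'joint_velocities': array([ 0.0097665 , -0.09277457, -0.12068352, -0.23439891,  0.03115451,
        0.02944607, -0.071874  ]), 'effort': array([-7.64578981e-04, -4.92572129e+01, -4.05915454e-01, -3.13395560e+01,
       -6.39481377e-02,  3.95981292e-02,  1.04799731e-04]), 'tool_pos': array([ 0.27193665, -0.59018746,  0.40377571]), 'tool_rot': array([-1.79901828e+02,  6.31975956e-03,  2.47453141e+01]), 'force': array([-0.48498015,  0.38764257, -0.40748912]), 'wrist_torque': array([ 0.0228614 , -0.0235931 , -0.06041304]), 'grasp_force': 0.0, 'grip_width': 0.08701040694001129}
```

View pics/a.png

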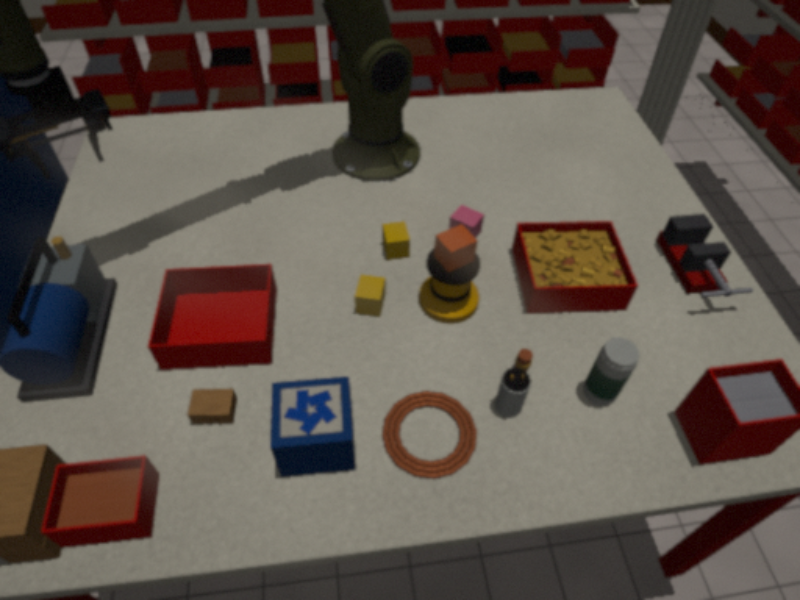

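View pics/b.png

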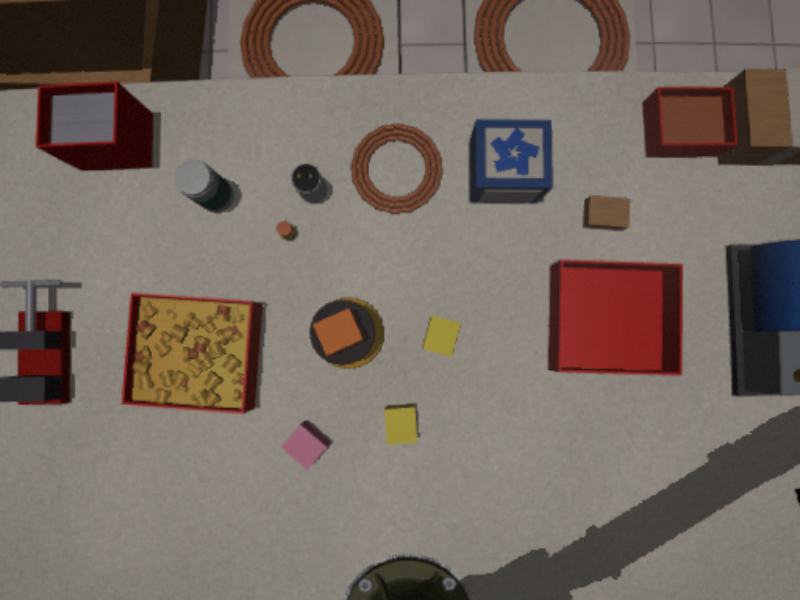

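The scene view shows the orange cap on the lantern at (455,247), which is (340,332) in top. Candidates:
- **Cap:** the orange one on the lantern, versus the pink one at top (305,445) and the yellow ones at (441,336) and (401,425). Only the orange one fits.
- **Bin:** the empty red bin at top (620,318), versus the full bin at (193,352) and the small tray at (690,118), which is too small and holds cardboard. The first fits.

Next I'll confirm in a crop and measure.

```bash
cat > m.py <<'E'
from h import *
import pickle
a,b=pickle.load(open('c0.pkl','rb'))
f=512/800
def orange(c,box):
    h=cv2.cvtColor(c['img'],cv2.COLOR_RGB2HSV);m=cv2.inRange(h,(4,120,90),(16,255,255))
    k=np.zeros_like(m);x,y,X,Y=box;k[y:Y,x:X]=m[y:Y,x:X];return k,h
ma,ha=orange(a,(260,130,320,185));mb,hb=orange(b,(185,180,250,245))
ct=max(cv2.findContours(mb,0,2)[0],key=cv2.contourArea);r=cv2.minAreaRect(ct);bx=cv2.boxPoints(r);print('top rect',r,bx)
P=[onz(b,p,.172) for p in bx];print(np.round(P,4), 'sides',[np.linalg.norm(P[i]-P[i-1]).round(4) for i in range(4)])
ys,xs=np.nonzero(ma);print('V',np.percentile(ha[ys,xs,2],[5,25,50,75,95]),xs.min(),xs.max(),ys.min(),ys.max())
A=cv2.resize(a['img'][130:200,255:325],(400,400),interpolation=2);B=cv2.resize(b['img'][175:245,185:255],(400,400),interpolation=2)
cv2.imwrite('pics/crop.png',np.hstack([A,B])[:,:,::-1])
# bin rim in top
m=cv2.inRange(hb,(0,150,60),(4,255,255))|cv2.inRange(hb,(174,150,60),(180,255,255));k=np.zeros_like(m);k[155:250,340:450]=m[155:250,340:450]
r=cv2.minAreaRect(max(cv2.findContours(k,0,2)[0],key=cv2.contourArea));bx=cv2.boxPoints(r);print('bin',[onz(b,p,.075).round(3) for p in bx])
h=ha;m=cv2.inRange(h,(0,150,60),(4,255,255))|cv2.inRange(h,(174,150,60),(180,255,255));k=np.zeros_like(m);k[160:240,90:185]=m[160:240,90:185]
c=max(cv2.findContours(k,0,2)[0],key=cv2.contourArea);q=cv2.approxPolyDP(c,3,True)[:,0];print('scene bin',[(tuple(p),onz(a,p,.075).round(3)) for p in q])
E
python3 m.py
```

```text
top rect ((215.77320861816406, 211.9897003173828), (21.931476593017578, 25.992860794067383), 66.03750610351562) [[199.44331 207.24744]
 [223.19588 196.69073]
 [232.1031  216.73196]
 [208.35054 227.28867]]
[[0.5047 0.1256 0.172 ]
 [0.5273 0.072  0.172 ]
 [0.4821 0.0528 0.172 ]
 [0.4596 0.1062 0.172 ]] sides [np.float64(0.0491), np.float64(0.0582), np.float64(0.0491), np.float64(0.058)]
V [ 99.  129.  137.5 139.  140. ] 280 304 143 161
bin [array([ 0.425, -0.246,  0.075]), array([ 0.602, -0.257,  0.075]), array([ 0.592, -0.46 ,  0.075]), array([ 0.414, -0.447,  0.075])]
scene bin [((np.int32(172), np.int32(170)), array([ 0.428, -0.252,  0.075])), ((np.int32(170), np.int32(174)), array([ 0.443, -0.258,  0.075])), ((np.int32(163), np.int32(170)), array([ 0.425, -0.279,  0.075])), ((np.int32(117), np.int32(173)), array([ 0.42 , -0.414,  0.075])), ((np.int32(133), np.int32(179)), array([ 0.45 , -0.365,  0.075])), ((np.int32(129), np.int32(185)), array([ 0.472, -0.375,  0.075])), ((np.int32(110), np.int32(192)), array([ 0.492, -0.427,  0.075])), ((np.int32(105), np.int32(219)), array([ 0.58
[... 324 characters left out ...]
ay([ 0.617, -0.364,  0.075])), ((np.int32(126), np.int32(222)), array([ 0.603, -0.373,  0.075])), ((np.int32(131), np.int32(221)), array([ 0.601, -0.36 ,  0.075])), ((np.int32(139), np.int32(226)), array([ 0.62 , -0.337,  0.075])), ((np.int32(141), np.int32(222)), array([ 0.608, -0.333,  0.075])), ((np.int32(142), np.int32(229)), array([ 0.631, -0.329,  0.075])), ((np.int32(147), np.int32(220)), array([ 0.603, -0.317,  0.075])), ((np.int32(149), np.int32(231)), array([ 0.639, -0.31 ,  0.075])), ((np.int32(151), np.int32(220)), array([ 0.604, -0.307,  0.075])), ((np.int32(165), np.int32(225)), array([ 0.625, -0.269,  0.075])), ((np.int32(171), np.int32(214)), array([ 0.591, -0.254,  0.075]))]
```

View pics/crop.png

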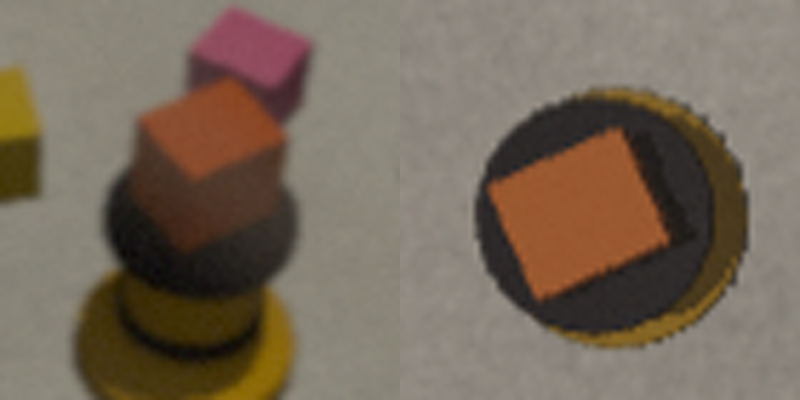

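```bash
cat >> h.py <<'E'
from scipy.spatial.transform import Rotation as Ro
def go(p,yaw,frm=None):
    """rows' xyz (cm) and twist to put GRASP point at p, tool down with yaw"""
    o=env.get_obs();R0=Ro.from_euler('xyz',o['tool_rot'],degrees=True);T=Ro.from_euler('xyz',[180,0,yaw],degrees=True)
    t=np.array(p)+[0,0,.164]
    print('xyz',(R0.inv().apply(t-o['tool_pos'])*100).round(2),'twist',(R0.inv()*T).as_rotvec(degrees=True).round(2),'dist',np.linalg.norm(t-o['tool_pos']).round(3))
E
python3 - <<'E'
from h import *
import pickle
a,b=pickle.load(open('c0.pkl','rb'))
C=[(138,125),(232,80),(286,138),(192,178)]; ca=np.array(C)/400*70+[255,130]-.5
D=[(488,185),(538,300),(670,242),(620,127)]; cb=(np.array(D)-[400,0])/400*70+[185,175]-.5
for i in range(4): print([ (np.round(tri(a,ca[i],b,cb[j])[0],3),round(tri(a,ca[i],b,cb[j])[1],4)) for j in range(4) if tri(a,ca[i],b,cb[j])[1]<.008])
print('mean',tri(a,ca.mean(0),b,cb.mean(0)))
# bin rim height: front-left / back-right rim corners scene(800px) vs top
for s,t in [((272,265),(552,372)),((165,269),(682,374)),((160,348),(682,264)),((272,341),(556,262))]:
    print('rim',tri(a,np.array(s)*.64-.2,b,np.array(t)*.64-.2))
go([.4935,.089,.24],22.9)
E
```

```text
[(array([0.482, 0.055, 0.169]), np.float64(0.0021))]
[(array([0.46 , 0.106, 0.173]), np.float64(0.0013))]
[(array([0.505, 0.124, 0.175]), np.float64(0.0005))]
[(array([0.527, 0.073, 0.176]), np.float64(0.0011))]
mean (array([0.49374463, 0.08940528, 0.17244543]), np.float64(0.000965759467936056))
rim (array([ 0.42337457, -0.24368685,  0.07097424]), np.float64(0.0070090037071915265))
rim (array([ 0.41579435, -0.4473999 ,  0.07966028]), np.float64(0.0005608155148203538))
rim (array([ 0.59282477, -0.44631875,  0.07497623]), np.float64(0.02034613810882228))
rim (array([ 0.60014324, -0.24984666,  0.06874118]), np.float64(0.005788296255036637))
xyz [ 48.55 -52.41   0.06] twist [-0.1   0.01  1.85] dist 0.714
```

The two views agree: cap top at 172 mm and bin rim at about 74 mm, both matching the text. Now move above the cap.

Call:
servo_tool(plan=[{"xyz": [2.6, -2.8, 0], "twist": [0, 0, 0], "jaw": 0}, {"xyz": [5.2, -5.6, 0], "twist": [0, 0, 0.5], "jaw": 0}, {"xyz": [7.8, -8.4, 0], "twist": [0, 0, 0.7], "jaw": 0}, {"xyz": [10.4, -11.2, 0], "twist": [0, 0, 1], "jaw": 0}, {"xyz": [13, -14, 0], "twist": [0, 0, 1.3], "jaw": 0}, {"xyz": [15.6, -16.8, 0], "twist": [0, 0, 1.6], "jaw": 0}, {"xyz": [18.2, -19.6, 0], "twist": [0, 0, 1.85], "jaw": 0}, {"xyz": [20.8, -22.4, 0], "twist": [0, 0, 1.85], "jaw": 0}, {"xyz": [23.4, -25.2, 0], "twist": [0, 0, 1.85], "jaw": 0}, {"xyz": [26, -28, 0], "twist": [0, 0, 1.85], "jaw": 0}])

```text
time_s: 0.93
tool_pos: [0.391, -0.2252, 0.4045]
tool_rot: [180.0, 0.0, 22.9]
force: [0.7, 0.2, -0.3]
grip_width: 0.0869
grasp_force: 0.0
```

```bash
python3 -c "
from h import *
go([.4935,.089,.24],22.9)"
```

```text
xyz [ 21.66 -24.97   0.04] twist [ 0.    0.03 -0.02] dist 0.331
```

Call:
servo_tool(plan=[{"xyz": [2.6, -3.0, 0], "twist": [0, 0, 0], "jaw": 0}, {"xyz": [5.2, -6, 0], "twist": [0, 0, 0], "jaw": 0}, {"xyz": [7.8, -9, 0], "twist": [0, 0, 0], "jaw": 0}, {"xyz": [10.4, -12, 0], "twist": [0, 0, 0], "jaw": 0}, {"xyz": [13, -15, 0], "twist": [0, 0, 0], "jaw": 0}, {"xyz": [15.6, -18, 0], "twist": [0, 0, 0], "jaw": 0}, {"xyz": [18.2, -21, 0], "twist": [0, 0, 0], "jaw": 0}, {"xyz": [20.6, -23.8, 0], "twist": [0, 0, 0], "jaw": 0}, {"xyz": [21.7, -25, 0], "twist": [0, 0, 0], "jaw": 0}, {"xyz": [21.7, -25, 0], "twist": [0, 0, 0], "jaw": 0}])

```text
time_s: 1.77
tool_pos: [0.4936, 0.0924, 0.4046]
tool_rot: [-179.9, -0.1, 23.3]
force: [-0.5, -0.2, 0.4]
grip_width: 0.0874
grasp_force: 0.0
```

```bash
python3 -c "
from h import *
c=cam('wrist');cv2.imwrite('pics/w1.png',c['img'][:,:,::-1])
h=cv2.cvtColor(c['img'],cv2.COLOR_RGB2HSV);m=cv2.inRange(h,(4,120,70),(16,255,255))
ct=max(cv2.findContours(m,0,2)[0],key=cv2.contourArea);r=cv2.minAreaRect(ct);print(r)
print([onz(c,p,.172).round(4) for p in cv2.boxPoints(r)],onz(c,r[0],.172))
go([.4935,.089,.15],22.9)"
```

```text
((259.5, 201.0), (74.0, 77.0), 90.0)
[array([0.5129, 0.1302, 0.172 ]), array([0.5353, 0.0784, 0.172 ]), array([0.4816, 0.0527, 0.172 ]), array([0.4575, 0.1085, 0.172 ])] [0.49782637 0.09285625 0.172     ]
xyz [-0.02  0.07  9.04] twist [-0.06  0.03  0.27] dist 0.09
```

View pics/w1.png

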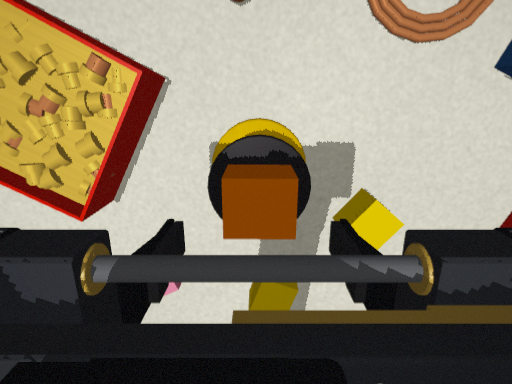

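The wrist view has the orange cap at (260,205), aligned with the fingers and centred between them at columns 184 and 330. Descend and grasp.

Call:
servo_tool(plan=[{"xyz": [0, 0.07, 2.5], "twist": [0, 0, 0], "jaw": 0}, {"xyz": [0, 0.07, 5], "twist": [0, 0, 0], "jaw": 0}, {"xyz": [0, 0.07, 7], "twist": [0, 0, 0], "jaw": 0}, {"xyz": [0, 0.07, 8.4], "twist": [0, 0, 0], "jaw": 0}, {"xyz": [0, 0.07, 9], "twist": [0, 0, 0], "jaw": 0}, {"xyz": [0, 0.07, 9], "twist": [0, 0, 0], "jaw": 0.2}, {"xyz": [0, 0.07, 9], "twist": [0, 0, 0], "jaw": 0.5}, {"xyz": [0, 0.07, 9], "twist": [0, 0, 0], "jaw": 0.5}, {"xyz": [0, 0.07, 9], "twist": [0, 0, 0], "jaw": 0.5}, {"xyz": [0, 0.07, 9], "twist": [0, 0, 0], "jaw": 0.5}], newtons=10)

```text
time_s: 2.65
tool_pos: [0.4942, 0.0869, 0.3157]
tool_rot: [180.0, -0.1, 22.9]
force: [0.3, -0.9, -0.6]
grip_width: 0.0612
grasp_force: 0.3
```

Call:
servo_tool(plan=[{"xyz": [0, 0, 0], "twist": [0, 0, 0], "jaw": 0.6}, {"xyz": [0, 0, 0], "twist": [0, 0, 0], "jaw": 0.6}, {"xyz": [0, 0, 0], "twist": [0, 0, 0], "jaw": 0.6}, {"xyz": [0, 0, -1], "twist": [0, 0, 0], "jaw": 0.6}], newtons=10)

```text
time_s: 2.98
tool_pos: [0.4932, 0.0866, 0.3236]
tool_rot: [-179.9, 0.2, 22.9]
force: [-0.6, -0.4, -0.9]
grip_width: 0.057
grasp_force: 10.0
```

Call:
servo_tool(plan=[{"xyz": [0, 0, -1.5], "twist": [0, 0, 0], "jaw": 0.6}, {"xyz": [0, 0, -3.5], "twist": [0, 0, 0], "jaw": 0.6}, {"xyz": [0, 0, -6], "twist": [0, 0, 0], "jaw": 0.6}, {"xyz": [0, 0, -8], "twist": [0, 0, 0], "jaw": 0.6}, {"xyz": [0, 0, -9], "twist": [0, 0, 0], "jaw": 0.6}, {"xyz": [0, 0, -9], "twist": [0, 0, 0], "jaw": 0.6}])

```text
time_s: 3.48
tool_pos: [0.4945, 0.0871, 0.4172]
tool_rot: [179.9, -0.2, 22.9]
force: [0.4, 0.3, 0.2]
grip_width: 0.057
grasp_force: 10.0
```

Run:
```python
from h import *
import pickle
a=cam('scene');b=cam('top');pickle.dump((a,b),open('c1.pkl','wb'))
A=cv2.resize(a['img'][110:210,240:340],(400,400),interpolation=2);B=cv2.resize(b['img'][160:260,165:265],(400,400),interpolation=2)
cv2.imwrite('pics/lift.png',np.hstack([A,B])[:,:,::-1])
print(env.get_obs()['grip_width'])
go([.508,-.352,.24],22.9)
go([.508,-.352,.24],-3.5)
```

```text
0.0571138847206843
xyz [-15.74  40.98   1.03] twist [ 0.01  0.04 -0.01] dist 0.439
xyz [-15.74  40.98   1.03] twist [2.000e-02 4.000e-02 2.639e+01] dist 0.439
```

View pics/lift.png

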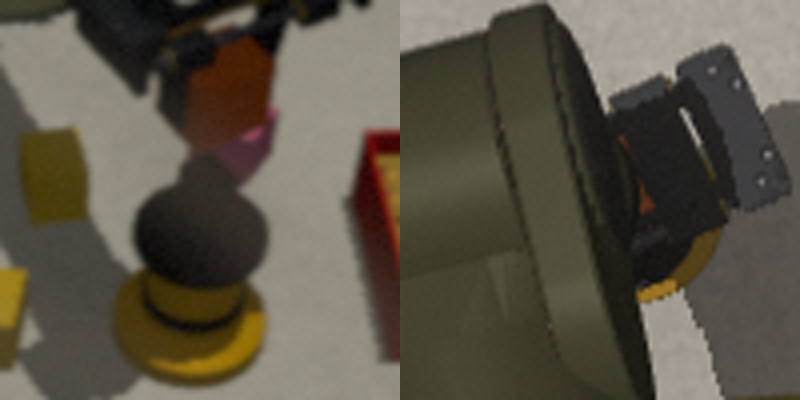

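The cap is off and held, and the bare grip shows in the scene crop at (205,170). Next, over to the bin.

Call:
servo_tool(plan=[{"xyz": [-1, 2.6, 0], "twist": [0, 0, 0], "jaw": 0.6}, {"xyz": [-2.4, 6.2, 0], "twist": [0, 0, 0], "jaw": 0.6}, {"xyz": [-3.8, 9.9, 0], "twist": [0, 0, 0], "jaw": 0.6}, {"xyz": [-5.2, 13.6, 0], "twist": [0, 0, 0], "jaw": 0.6}, {"xyz": [-6.6, 17.3, 0], "twist": [0, 0, 0], "jaw": 0.6}, {"xyz": [-8, 21, 0], "twist": [0, 0, 0], "jaw": 0.6}, {"xyz": [-9.4, 24.7, 0], "twist": [0, 0, 0], "jaw": 0.6}, {"xyz": [-10.9, 28.4, 0.2], "twist": [0, 0, 0], "jaw": 0.6}, {"xyz": [-12.3, 32.1, 0.5], "twist": [0, 0, 0], "jaw": 0.6}, {"xyz": [-13.7, 35.8, 1], "twist": [0, 0, 0], "jaw": 0.6}])

```text
time_s: 4.42
tool_pos: [0.5063, -0.2981, 0.4029]
tool_rot: [-179.9, 0.1, 22.9]
force: [0.1, 0.2, 0.6]
grip_width: 0.057
grasp_force: 10.0
```

Call:
servo_tool(plan=[{"xyz": [-1, 2.6, 0], "twist": [0, 0, 0], "jaw": 0.6}, {"xyz": [-1.8, 4.6, 0], "twist": [0, 0, 0], "jaw": 0.6}, {"xyz": [-2, 5.2, 0.5], "twist": [0, 0, 0], "jaw": 0.6}, {"xyz": [-2, 5.2, 3], "twist": [0, 0, 0], "jaw": 0.6}, {"xyz": [-2, 5.2, 6], "twist": [0, 0, 0], "jaw": 0.6}, {"xyz": [-2, 5.2, 6], "twist": [0, 0, 0], "jaw": 0.6}])

```text
time_s: 4.92
tool_pos: [0.5069, -0.3496, 0.337]
tool_rot: [-179.3, 0.4, 23.0]
force: [-1.2, 2.0, -2.1]
grip_width: 0.0568
grasp_force: 10.0
```

```bash
python3 -c "
from h import *
o=env.get_obs();print(o['tool_pos'],o['tool_rot'],o['grip_width'])
go([.508,-.352,.041],22.9)"
```

```text
[ 0.50685836 -0.34963712  0.33702388] [-179.33512187    0.3581066    22.97847638] 0.056844163243225394
xyz [ 0.1   0.42 13.2 ] twist [-0.66  0.36  0.08] dist 0.132
```

Call:
servo_tool(plan=[{"xyz": [0, 0, 2], "twist": [0, 0, 0], "jaw": 0.6}, {"xyz": [0, 0, 5], "twist": [0, 0, 0], "jaw": 0.6}, {"xyz": [0, 0, 8], "twist": [0, 0, 0], "jaw": 0.6}, {"xyz": [0, 0, 10.5], "twist": [0, 0, 0], "jaw": 0.6}, {"xyz": [0, 0, 12], "twist": [0, 0, 0], "jaw": 0.6}, {"xyz": [0, 0, 12.7], "twist": [0, 0, 0], "jaw": 0.6}, {"xyz": [0, 0, 12.9], "twist": [0, 0, 0], "jaw": 0.6}, {"xyz": [0, 0, 12.9], "twist": [0, 0, 0], "jaw": 0.6}])

```text
time_s: 5.58
tool_pos: [0.5091, -0.3514, 0.2162]
tool_rot: [-180.0, -0.0, 22.9]
force: [0.5, -0.6, 0.5]
grip_width: 0.0567
grasp_force: 10.0
```

Call:
servo_tool(plan=[{"xyz": [0, 0, 0.6], "twist": [0, 0, 0], "jaw": 0.6}, {"xyz": [0, 0, 1.2], "twist": [0, 0, 0], "jaw": 0.6}, {"xyz": [0, 0, 1.4], "twist": [0, 0, 0], "jaw": 0.6}, {"xyz": [0, 0, 1.4], "twist": [0, 0, 0], "jaw": 0.6}])

```text
time_s: 5.92
tool_pos: [0.5085, -0.3519, 0.2014]
tool_rot: [-180.0, 0.0, 22.9]
force: [1.1, -0.3, -0.5]
grip_width: 0.057
grasp_force: 10.0
```

Cap bottom is now about 3 mm above the bin floor. Release and retreat.

Call:
servo_tool(plan=[{"xyz": [0, 0, 0], "twist": [0, 0, 0], "jaw": 0.2}, {"xyz": [0, 0, 0], "twist": [0, 0, 0], "jaw": 0.1}, {"xyz": [0, 0, 0], "twist": [0, 0, 0], "jaw": 0}, {"xyz": [0, 0, 0], "twist": [0, 0, 0], "jaw": 0}, {"xyz": [0, 0, 0], "twist": [0, 0, 0], "jaw": 0}, {"xyz": [0, 0, -2], "twist": [0, 0, 0], "jaw": 0}, {"xyz": [0, 0, -5], "twist": [0, 0, 0], "jaw": 0}, {"xyz": [0, 0, -9], "twist": [0, 0, 0], "jaw": 0}, {"xyz": [0, 0, -13], "twist": [0, 0, 0], "jaw": 0}, {"xyz": [0, 0, -17], "twist": [0, 0, 0], "jaw": 0}])

```text
time_s: 6.75
tool_pos: [0.5085, -0.3517, 0.3735]
tool_rot: [-180.0, 0.0, 22.9]
force: [1.7, 0.2, 0.6]
grip_width: 0.0871
grasp_force: 0.0
```

Call:
servo_tool(plan=[{"xyz": [0, 0, -2.5], "twist": [0, 0, 0], "jaw": 0}, {"xyz": [0, 0, -3.5], "twist": [0, 0, 0], "jaw": 0}])

```text
time_s: 6.92
tool_pos: [0.5096, -0.352, 0.4125]
tool_rot: [179.6, -0.2, 22.9]
force: [-0.1, -0.1, 0.0]
grip_width: 0.0871
grasp_force: 0.0
```

Run:
```python
from h import *
import pickle
a=cam('scene');b=cam('top');pickle.dump((a,b),open('c2.pkl','wb'))
# black grip top: crops of lantern + bin
A=cv2.resize(a['img'][130:210,250:330],(400,400),interpolation=2);B=cv2.resize(b['img'][172:252,185:265],(400,400),interpolation=2)
C=cv2.resize(a['img'][160:240,90:186],(400,200));D=cv2.resize(b['img'][160:245,340:450],(400,200))
A=cv2.convertScaleAbs(A,alpha=2);B=cv2.convertScaleAbs(B,alpha=2)
cv2.imwrite('pics/l2.png',np.vstack([np.hstack([A,B]),np.hstack([C,D])])[:,:,::-1])
go([.4935,.088,.24],22.9)
```

```text
xyz [ 15.67 -41.15   0.37] twist [ 0.22 -0.12 -0.01] dist 0.44
```

View pics/l2.png

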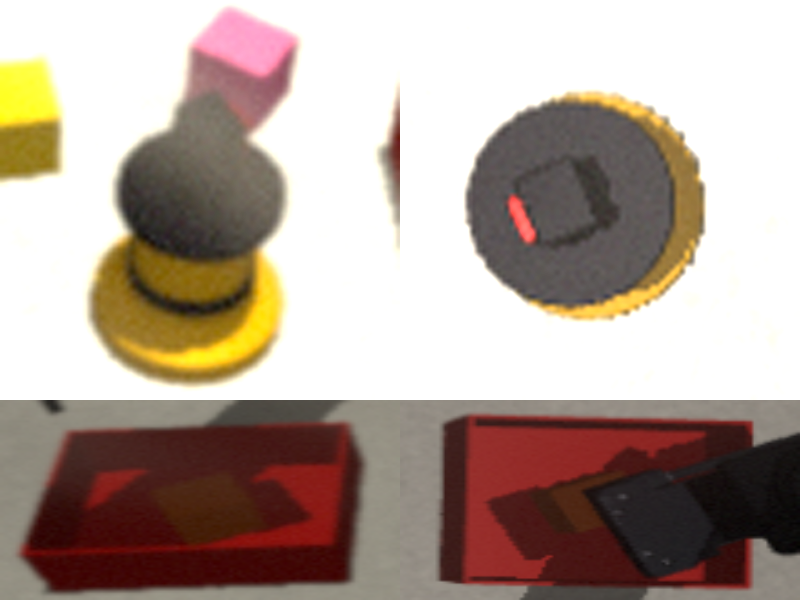

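The crop shows the orange cap lying in the empty bin at scene crop (207,508). It also shows the bare grip at top crop (554,198), with the red button on its +y side at (522,219). Now locate the grip axis.

Run:
```python
from h import *
import pickle
a,b=pickle.load(open('c2.pkl','rb'))
f=lambda u,v:(np.array([u-400,v])/5+[185,172]-.5)
print('disc',onz(b,f(570,203),.112),'w',onz(b,f(467,203),.112)-onz(b,f(673,203),.112))
P=[onz(b,f(*p),.170) for p in [(514,180),(573,156),(597,214),(537,240)]]
print(np.round(P,4),np.mean(P,0))
h=cv2.cvtColor(b['img'],cv2.COLOR_RGB2HSV);m=cv2.inRange(h,(0,120,60),(8,255,255));k=m*0;k[190:235,195:230]=m[190:235,195:230]
y,x=np.nonzero(k);print(len(x),'btn',onz(b,(x.mean(),y.mean()),.161))
g=lambda u,v:np.array([u,v])/5+[250,130]-.5
print('disc height: tri centres',tri(a,g(201,194),b,f(570,203)))
print('grip top back corner tri',tri(a,g(209,92),b,f(537,240)))
```

```text
disc [0.49395297 0.08924339 0.112     ] w [0.00188162 0.09847239 0.        ]
[[0.5038 0.1082 0.17  ]
 [0.5141 0.0816 0.17  ]
 [0.4879 0.0712 0.17  ]
 [0.4768 0.0982 0.17  ]] [0.49565018 0.08979526 0.17      ]
31 btn [0.4861065  0.10621899 0.161     ]
disc height: tri centres (array([0.4940607 , 0.08991482, 0.10798972]), np.float64(0.0005132473107180951))
grip top back corner tri (array([0.47633793, 0.09534098, 0.17212597]), np.float64(0.005335488363032517))
```

The axis is at about (0.494, 0.0895), matching the cap and disc. Its heights are grip top 172 mm and disc 108–112 mm, both as expected. Going back.

Call:
servo_tool(plan=[{"xyz": [1, -2.6, 0], "twist": [0, 0, 0], "jaw": 0}, {"xyz": [2.4, -6.2, 0], "twist": [0, 0, 0], "jaw": 0}, {"xyz": [3.8, -9.9, 0], "twist": [0, 0, 0], "jaw": 0}, {"xyz": [5.2, -13.6, 0], "twist": [0, 0, 0], "jaw": 0}, {"xyz": [6.6, -17.3, 0], "twist": [0, 0, 0], "jaw": 0}, {"xyz": [8, -21, 0], "twist": [0, 0, 0], "jaw": 0}, {"xyz": [9.4, -24.7, 0], "twist": [0, 0, 0], "jaw": 0}, {"xyz": [10.9, -28.4, 0], "twist": [0, 0, 0], "jaw": 0}, {"xyz": [12.3, -32.1, 0], "twist": [0, 0, 0], "jaw": 0}, {"xyz": [13.7, -35.8, 0], "twist": [0, 0, 0], "jaw": 0}])

```text
time_s: 7.85
tool_pos: [0.4945, 0.0327, 0.4041]
tool_rot: [-179.9, 0.2, 22.9]
force: [0.8, -0.4, -0.3]
grip_width: 0.0869
grasp_force: 0.0
```

Call:
servo_tool(plan=[{"xyz": [1, -2.7, 0], "twist": [0, 0, 0], "jaw": 0}, {"xyz": [1.8, -4.8, 0], "twist": [0, 0, 0], "jaw": 0}, {"xyz": [2, -5.4, 0], "twist": [0, 0, 0], "jaw": 0}, {"xyz": [2, -5.4, 0], "twist": [0, 0, 0], "jaw": 0}, {"xyz": [2, -5.4, 0], "twist": [0, 0, 0], "jaw": 0}])

```text
time_s: 8.27
tool_pos: [0.493, 0.0874, 0.4052]
tool_rot: [-180.0, 0.2, 22.9]
force: [0.4, -1.5, 0.2]
grip_width: 0.0869
grasp_force: 0.0
```

Run:
```python
from h import *
go([.494,.0895,.145],22.9)
c=cam('wrist');cv2.imwrite('pics/w2.png',cv2.convertScaleAbs(c['img'],alpha=1.8)[:,:,::-1])
X=lambda x,y,z:np.array([.494,.0895,0])+Ro.from_euler('z',22.9,degrees=True).apply([x,y,z])
print([np.round(proj(c,X(x,y,.170)),1) for x,y in [(-.017,-.015),(.017,-.015),(.017,.015),(-.017,.015)]])
```

```text
xyz [ 0.2  -0.15  9.62] twist [-0.02  0.15 -0.05] dist 0.096
[array([274.3, 222.1]), array([275. , 180.2]), array([235.2, 180.3]), array([236.1, 222.1])]
```

View pics/w2.png

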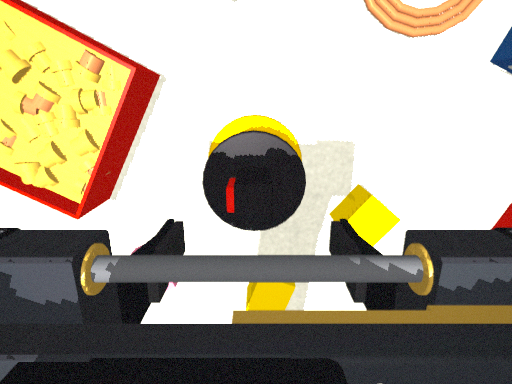

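The wrist view has the red button at columns 226–235, which matches the predicted +y face at 235.5, so the alignment is good. Descend and squeeze.

Call:
servo_tool(plan=[{"xyz": [0.2, -0.15, 2.5], "twist": [0, 0, 0], "jaw": 0}, {"xyz": [0.2, -0.15, 5], "twist": [0, 0, 0], "jaw": 0}, {"xyz": [0.2, -0.15, 7.5], "twist": [0, 0, 0], "jaw": 0}, {"xyz": [0.2, -0.15, 9], "twist": [0, 0, 0], "jaw": 0}, {"xyz": [0.2, -0.15, 9.5], "twist": [0, 0, 0], "jaw": 0}, {"xyz": [0.2, -0.15, 9.5], "twist": [0, 0, 0], "jaw": 0}])

```text
time_s: 8.82
tool_pos: [0.4941, 0.0889, 0.3101]
tool_rot: [-179.9, 0.2, 22.7]
force: [0.7, 0.2, 0.1]
grip_width: 0.0872
grasp_force: 0.0
```

```bash
python3 -c "
from h import *
print(env.get_obs()['tool_pos']);go([.494,.0895,.145],22.9)"
```

```text
[0.49409687 0.08887329 0.31011783]
xyz [ 0.02 -0.06  0.11] twist [-0.06  0.19 -0.17] dist 0.001
```

Call:
servo_tool(plan=[{"xyz": [0, 0, 0.1], "twist": [0, 0, 0], "jaw": 0.3}, {"xyz": [0, 0, 0.1], "twist": [0, 0, 0], "jaw": 0.5}, {"xyz": [0, 0, 0.1], "twist": [0, 0, 0], "jaw": 0.55}, {"xyz": [0, 0, 0.1], "twist": [0, 0, 0], "jaw": 0.6}, {"xyz": [0, 0, 0.1], "twist": [0, 0, 0], "jaw": 0.8}, {"xyz": [0, 0, 0.1], "twist": [0, 0, 0], "jaw": 0.8}, {"xyz": [0, 0, 0.1], "twist": [0, 0, 0], "jaw": 0.8}, {"xyz": [0, 0, 0.1], "twist": [0, 0, 0], "jaw": 0.8}, {"xyz": [0, 0, 0.1], "twist": [0, 0, 0], "jaw": 0.8}, {"xyz": [0, 0, 0.1], "twist": [0, 0, 0], "jaw": 0.8}], newtons=45)

```text
time_s: 9.65
tool_pos: [0.4944, 0.0911, 0.3109]
tool_rot: [180.0, -0.0, 22.9]
force: [-2.1, 2.0, 2.4]
grip_width: 0.0299
grasp_force: 45.0
```

Opening is 30 mm at 45 N, so the button is in. Pull up slowly.

Call:
servo_tool(plan=[{"xyz": [0, 0, -0.4], "twist": [0, 0, 0], "jaw": 0.8}, {"xyz": [0, 0, -0.9], "twist": [0, 0, 0], "jaw": 0.8}, {"xyz": [0, 0, -1.5], "twist": [0, 0, 0], "jaw": 0.8}, {"xyz": [0, 0, -2.1], "twist": [0, 0, 0], "jaw": 0.8}, {"xyz": [0, 0, -2.7], "twist": [0, 0, 0], "jaw": 0.8}, {"xyz": [0, 0, -3.3], "twist": [0, 0, 0], "jaw": 0.8}, {"xyz": [0, 0, -3.9], "twist": [0, 0, 0], "jaw": 0.8}, {"xyz": [0, 0, -4.5], "twist": [0, 0, 0], "jaw": 0.8}, {"xyz": [0, 0, -5.1], "twist": [0, 0, 0], "jaw": 0.8}, {"xyz": [0, 0, -5.5], "twist": [0, 0, 0], "jaw": 0.8}])

```text
time_s: 10.48
tool_pos: [0.4943, 0.0911, 0.3665]
tool_rot: [-180.0, -0.0, 22.9]
force: [0.7, 1.9, -5.1]
grip_width: 0.0301
grasp_force: 45.0
```

Force is −5 N, as expected for the upper tube. Continue past the first stop.

Call:
servo_tool(plan=[{"xyz": [0, 0, -0.4], "twist": [0, 0, 0], "jaw": 0.8}, {"xyz": [0, 0, -0.8], "twist": [0, 0, 0], "jaw": 0.8}, {"xyz": [0, 0, -1.4], "twist": [0, 0, 0], "jaw": 0.8}, {"xyz": [0, 0, -2], "twist": [0, 0, 0], "jaw": 0.8}, {"xyz": [0, 0, -2.6], "twist": [0, 0, 0], "jaw": 0.8}, {"xyz": [0, 0, -3.2], "twist": [0, 0, 0], "jaw": 0.8}, {"xyz": [0, 0, -3.8], "twist": [0, 0, 0], "jaw": 0.8}, {"xyz": [0, 0, -4.4], "twist": [0, 0, 0], "jaw": 0.8}, {"xyz": [0, 0, -5], "twist": [0, 0, 0], "jaw": 0.8}, {"xyz": [0, 0, -5.5], "twist": [0, 0, 0], "jaw": 0.8}])

```text
time_s: 11.32
tool_pos: [0.4942, 0.0911, 0.4214]
tool_rot: [-180.0, 0.0, 22.9]
force: [2.3, 3.4, -9.1]
grip_width: 0.0298
grasp_force: 45.0
```

Call:
servo_tool(plan=[{"xyz": [0, 0, -0.4], "twist": [0, 0, 0], "jaw": 0.8}, {"xyz": [0, 0, -0.7], "twist": [0, 0, 0], "jaw": 0.8}, {"xyz": [0, 0, -0.9], "twist": [0, 0, 0], "jaw": 0.8}, {"xyz": [0, 0, -1.0], "twist": [0, 0, 0], "jaw": 0.8}, {"xyz": [0, 0, -1.0], "twist": [0, 0, 0], "jaw": 0.8}])

```text
time_s: 11.73
tool_pos: [0.4943, 0.091, 0.431]
tool_rot: [-180.0, 0.0, 22.9]
force: [-0.1, 3.6, -6.5]
grip_width: 0.0297
grasp_force: 45.0
```

Call:
servo_tool(plan=[{"xyz": [0, 0, -0.1], "twist": [0, 0, 0], "jaw": 0.8}, {"xyz": [0, 0, -0.2], "twist": [0, 0, 0], "jaw": 0.8}, {"xyz": [0, 0, -0.2], "twist": [0, 0, 0], "jaw": 0.8}, {"xyz": [0, 0, -0.2], "twist": [0, 0, 0], "jaw": 0.8}])

```text
time_s: 12.07
tool_pos: [0.4943, 0.0908, 0.431]
tool_rot: [-179.9, 0.0, 22.9]
force: [3.0, 5.3, -16.2]
grip_width: 0.0295
grasp_force: 45.0
```

It has hit the second stop: no more rise and the force is up to 16 N. I'll add a little upward margin and check the picture for slip.

Call:
servo_tool(plan=[{"xyz": [0, 0, -0.1], "twist": [0, 0, 0], "jaw": 0.8}, {"xyz": [0, 0, -0.1], "twist": [0, 0, 0], "jaw": 0.8}, {"xyz": [0, 0, -0.1], "twist": [0, 0, 0], "jaw": 0.8}, {"xyz": [0, 0, -0.1], "twist": [0, 0, 0], "jaw": 0.8}])

```text
time_s: 12.4
tool_pos: [0.4943, 0.0908, 0.4311]
tool_rot: [-179.9, 0.1, 22.9]
force: [5.8, 5.6, -20.9]
grip_width: 0.0297
grasp_force: 45.0
```

Run:
```python
from h import *
a=cam('scene');b=cam('top')
for n,z in (('rim z.112',.112),('rim z.232',.232)):
    print(n,[np.round(np.array(proj(a,np.array([.494,.0895,z])+d))*800/512) for d in ([.05,0,0],[0,.05,0],[0,-.05,0])])
A=cv2.resize(a['img'],(800,600));cv2.imwrite('pics/end.png',cv2.convertScaleAbs(A,alpha=1.5)[:,:,::-1])
o=env.get_obs();print(o['tool_pos'],o['force'],o['grip_width'])
```

```text
rim z.112 [array([458., 282.]), array([479., 259.]), array([426., 264.])]
rim z.232 [array([465., 233.]), array([487., 211.]), array([429., 215.])]
[0.4943453  0.09073821 0.43109279] [  5.66034677   5.65870039 -20.94108507] 0.029963302829369313
```

View pics/end.png

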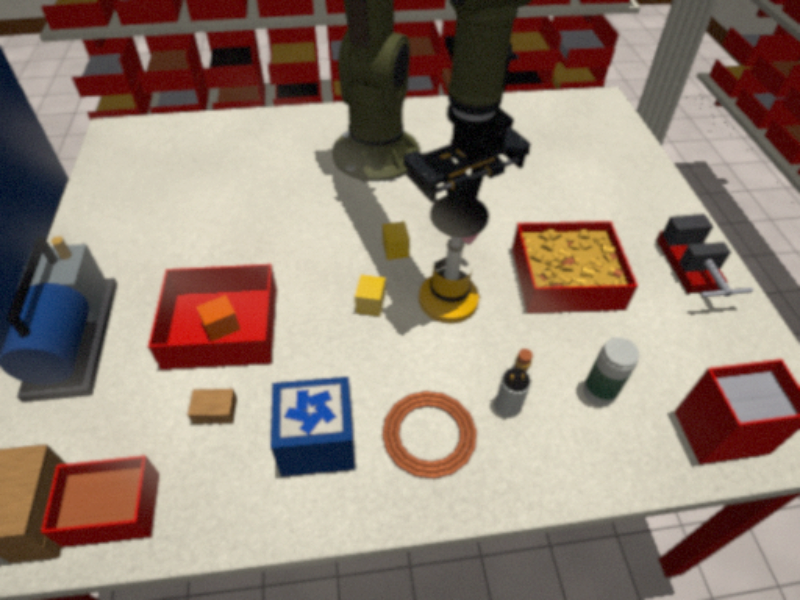

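The disc is up at (460,215), with its edges at 431–488 as predicted for +120 mm, and both tubes are out. The cap is in the bin at (218,318) and everything else is where it was. Handing in.

```bash
python3 -c "
from cell import env
print(env.sign_off())"
```

```text
the job is handed in; nothing more can be done
None
```

The orange cap is in the empty red bin, and the lantern is unlocked, pulled up 120 mm to its second stop and still held there; the job is handed in at about 12.5 s, with no verdict returned.

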